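# Load the leaf-sample tray into the bench reader and latch it

## Task

Load the leaf-sample tray into the reader: it has a rib on top to lift it out of the wooden crate by, and without tipping it over you set it down between the guide rails on the reader's sill, its front tab facing away from the bay, and let go of it there. Then change your hold to the front tab, slide the tray into the bay and press it fully home, so that the push-push latch catches; let go, and see that it has stayed latched (pressing a second time would throw it out again). Leave the vial rack, the beaker and the spray bottle where they are.

Things in the scene. Friction and masses are not known exactly. Their poses are not given: they have to be found in the camera images.
- tray: The leaf-sample tray, 0.2 to 0.4 kg: a grey plastic block 150 (x) x 66 (y) x 30 mm with ten round black wells in its flat top. Origin at the centre of the block's underside, z up; +x to its plain tapered rear end, which enters the bay first; -x to its front with panel and tab. It starts in one of the crate's two compartments, tab towards the crate's -x, with no room to grip its sides.
- tray_rib (a point): Middle of the top edge of the tray's carrying rib, at tray x = -10 mm, over the centre of mass, 60 mm above the tray's underside. The rib is 60 mm long (along x), 14 mm thick (y) and stands 30 mm above the tray's flat top: pinch it across its thickness from above, fingertips just over the tray's top. Axes as the tray's.
- tray_panel (a point): Back face, middle, of the upright white panel across the tray's front end: at tray x = -75 mm, 40 mm above the tray's underside. The panel is 78 mm wide, 8 mm thick and reaches from 12 to 68 mm above the underside. Axes as the tray's.
- tray_tab (a point): Top edge of the tray's front tab, at tray x = -114 mm, 62 mm above the tray's underside. The tab sticks out 46 mm from the middle of the white panel (x from -129 to -83 mm), is 12 mm thick (y) and 36 mm tall (26 to 62 mm above the underside): pinch it across its thickness from above, keeping the fingers clear of the panel, as the tray springs back when let go. Axes as the tray's.
- reader: The reader, a low white bench instrument, fixed. Origin on the bench below the middle of its bay's mouth; +x is the way the tray goes in, z up. Housing x from 0 to 245 mm, 170 mm wide, 108 mm high; the bay is a 70 mm wide, 66 mm high opening in its x = 0 face, floor 25 mm above the bench. In front (x from -165 to 0) lies a grey sill 104 mm wide, level with the bay's floor.
- sill (a point): Where the tray's origin belongs when set down on the sill: reader x = -87 mm, y = 0, 25 mm above the bench (the tray's rear end is then 12 mm short of the mouth). Two guide rails, 8 mm high and 74 mm apart, run along the sill (x from -162 to -22 mm); cheeks of the same height narrow to 70 mm at the mouth. Axes as the reader's; the tray's x must point along this x.
- bay_home (a point): Where the tray's origin is when it is latched: reader x = +65 mm, y = 0, 25 mm above the bench; the white panel's back then stands 10 mm clear of the housing. The tray meets the sprung ejector 20 mm before this point, trips the latch 8 mm beyond it and stops, panel against the housing, 10 mm beyond it; unlatched it is pushed back out by about 20 mm. Axes as the reader's.
- ejector (a joint): How far the sprung ejector in the bay is pushed in (m): 0 at rest, 0.020 latched. Push-push latch: pressed until the panel meets the housing (trips at 0.028, stop 0.030) and let go, it springs back a little and stays at 0.020; pressed less it springs back to 0; a second press past 0.028 releases it. 4 N at first, 7 N at the stop, plus up to 5 N friction; damped, 60 N s/m: press below 0.05 m/s.
- carrier: The flat wooden crate, fixed, 228 x 196 x 38 mm, open on top. Origin at the centre of its underside, z up; floor and walls 8 mm thick, walls 38 mm high; a partition along its x makes two compartments 212 x 86 mm, centred at y = +47 and y = -47 mm. One holds the tray, the other the vial rack.
- vial_rack: Bystander: a white rack of ten short capped glass vials, 150 x 70 x 28 mm, origin at the centre of its underside, in the crate's other compartment.
- beaker: Bystander: clear plastic beaker, 84 mm across, 105 mm high, origin at the centre of its underside.
- sprayer: Bystander: white spray bottle, 84 mm across, about 210 mm high, origin at the centre of its underside.

How it is judged (in metres and radians):
On the way, in this order (a step that is already met when the one before it is completed fails the run):
1. the tray stands on the reader's sill between the rails, tab outwards, in line with the bay, and the fingers are off it (x of tray in the frame of reader between -0.11 and -0.03 m and y of tray in the frame of reader between -0.008 and 0.008 m and z of tray in the frame of sill between -0.003 and 0.003 m and x of tray_tab in the frame of reader below -0.12 m and angle between the x axis of tray and the x axis of reader, either way round below 0.12 rad and angle between tray's own z axis and vertical below 0.05 rad and linear speed of tray below 0.02 m/s and contact force between the fingers and tray below 0.05 N), for 0.2 s.
2. the tray, taken at its front tab, is pressed in to the end of the latch's travel (value of joint ejector above 0.0265 m and distance between the grasp point and tray_tab below 0.07 m).
At the end, for the whole second after the job is handed in: The latch holds the ejector at 17.5 to 22.5 mm (latched: 20 mm), the tray lies level in the bay with its origin 55 to 70 mm past the mouth and within 6 mm of the bay's middle, at rest, and the fingers are off it (value of joint ejector between 0.0175 and 0.0225 m and x of tray in the frame of reader between 0.055 and 0.07 m and y of tray in the frame of reader between -0.006 and 0.006 m and angle between tray's own z axis and vertical below 0.06 rad and linear speed of tray below 0.02 m/s and contact force between the fingers and tray below 0.05 N); the robot touches nothing.
It fails at once if the tray is tipped by more than 0.5 rad (angle between tray's own z axis and vertical above 0.5 rad).
It fails at once if the vial rack, the beaker or the spray bottle is pushed by more than 30 mm (distance of any of vial_rack, beaker, sprayer from where it was at the start of the episode above 0.03 m).
It also fails if it takes over 61 s, if anything falls off the work surface, if the arm or the gripper's body presses on something with over 40 N, if the wrist force passes 120 N, or if a joint passes its speed limit or range.

## Robot

A 6-joint arm with a two-finger parallel gripper is mounted at the origin on the work surface. World frame = base frame: x ahead of the robot, y to its left, z up, the work surface at z = 0. Lengths are in mm, angles in degrees, forces in N, time in s.
With the tool pointing down it reaches from about 350 to 850 mm from the base axis. Payload 8.1 kg.
Tool frame: the origin (TCP) lies on the centre line of the jaws, within the pads' length; the fingertips stand 19 mm ahead of it and the grasp point (between the pads) is the TCP; z points along the fingers, y is the direction in which the jaws open and shut (so a half turn about z gives the same grasp; the last joint's range is limited). The gripper opens to 85 mm and grips with 20 to 120 N. Pads are 22 mm wide; open, the fingers measure 114 mm over their backs; the gripper's body (76 mm by 85 mm) begins 54 mm behind the grasp point. The pads swing forward as they close: fully open they stand 13 mm farther back than shut.
Start: joints at [-81.899, 7.471, 85.268, -0, 87.261, -4.893], TCP at [134.937, -584.635, 250.292] pointing down, gripper open.
Joint ranges: [-169.43, 169.43], [-51.17, 129.36], [1.28, 143.12], [-76.62, 256.62], [0, 156.53], [-152.29, 152.29]. Speed limits (degrees/s): [136.94, 136.94, 159.86, 180, 180, 180].

## Interface

Orientations are given as [roll, pitch, yaw] about the fixed x, y, z axes, in that order (R = Rz(yaw) Ry(pitch) Rx(roll)).
In Python, from bench import r, viewer gives the robot as it stands.
- The arm moves only by the tool carry_out, never from a script. Its argument "commands" is a list that holds one entry, the list of rows, each a list of 7 numbers: the finger opening in mm, from 0 to 85.4, then the shift along the tool's x, y, z in mm, then the turn, a rotation vector about the tool's x, y, z in degrees. A call has 1 to 5 rows; each row is the pose to reach, as a shift and turn from the pose commanded when the call began, along the tool's axes at that moment; what a row does not reach only later rows make up. A row lasts 1/8 s, in which the tool goes at most 62.5 mm and 10.7 degrees, less where a joint would pass 70% of its speed; a pose out of reach is approached as far as the arm can. A call with a gripper value outside its range is refused whole. The fingers move at their own pace and stop on an object; "grip_force" is the grip in N (left out, the last holds). Time passes only in rows, so rows that repeat a pose let the fingers close. It gives the time, the measured TCP pose, the force and the opening at its end, in the units of the state.
- r.sense(): the state, without advancing time (a new reading comes with each control period).
- viewer.snapshot(name): name is "scene" or "top"; returns the picture (400x640x3 uint8, red, green, blue); there is no depth.
- viewer.calibration(name): a dict with "camera_matrix" (3x3 intrinsics, pixels), "rvec" (rotation vector, rad) and "tvec" (3), from world to camera coordinates, as OpenCV has them. Camera axes: x right, y down, z forward; pixel columns grow to the right and rows downward; lengths in mm; the calibration is good to about 2 mm. A picture is of the moment at which its call begins. calibration takes no time and is no camera call.
- r.hand_in(): hands the job in, once; it reports no verdict.
The state is a dict: "time": time; "joint_pos": joint angles; "qd": joint speeds; "joint_efforts": joint torques, N m; "tool_pos": TCP position; "tcp_rot": TCP orientation; "ft_force": force on the tool from outside, world axes, zero at the start; "wrist_torque": the same for the moment, N m; "finger_gap": finger opening in mm.
Only numpy, scipy, OpenCV 4.12 (cv2) and the standard library are available. Lean on these libraries where they do the work, as an engineer would, in place of code of your own. Each camera call takes 0.05 s, during which the arm holds its last target. There are 200 camera calls.

## Working session

There is one attempt and no reset: what is moved stays moved. The work goes in short steps, Python scripts to look and compute and a tool call to move; the robot and the scene stay as the last step left them, time stands still between calls to the robot, and variables do not carry over. Pictures are saved under pics/ and viewed, about 8 in all and at most 12, crops included, and the job is handed in when it is done.

Besides the shell and the picture viewer there is one more tool, called after ">>>" as name(argument=value, ...) on one line, values as JSON. carry_out: Moves the arm, as the interface text tells. Its arguments: {"type":"object","properties":{"commands":{"type":"array","items":{"type":"array","items":{"type":"array","items":{"type":"number"}}}},"grip_force":{"type":"number"}},"required":["commands"]}

```bash
mkdir -p pics; ls; python3 - <<'E'
from bench import r, viewer
import cv2
for n in("scene","top"):
    im=viewer.snapshot(n); cv2.imwrite(f"pics/{n}0.png",im[:,:,::-1])
    c=viewer.calibration(n); print(n,c)
s=r.sense(); print(s)
E
```

```text
pics
scene {'camera_matrix': array([[514.15853801,   0.        , 326.44559856],
       [  0.        , 514.15853801, 195.41277843],
       [  0.        ,   0.        ,   1.        ]]), 'rvec': array([ 1.17274093,  2.547181  , -0.77045324]), 'tvec': array([ 338.80434159, -288.76131965, 1791.61595544])}
top {'camera_matrix': array([[456.26197157,   0.        , 326.30553456],
       [  0.        , 456.26197157, 207.16872245],
       [  0.        ,   0.        ,   1.        ]]), 'rvec': array([ 2.12188921, -2.17895901,  0.11576882]), 'tvec': array([  35.62513387,  516.04718989, 1338.46749526])}
{'time': 0.1, 'joint_pos': array([-8.18964045e+01,  7.51227605e+00,  8.53233518e+01,  1.07050818e-03,
        8.72615587e+01, -4.89371928e+00]), 'qd': array([-0.03469096, -0.10324682, -0.10553441,  0.13049769,  0.02757231,
        0.13659573]), 'joint_efforts': array([ 1.73126977e-03, -5.70952034e+01, -5.01940191e+01, -2.58775872e-04,
        8.18270375e-03,  1.34859138e-05]), 'tool_pos': array([ 134.89877322, -584.16123844,  249.33072668]), 'tcp_rot': array([-1.79903259e+02, -9.35605401e-03,  1.29972548e+01]), 'ft_force': array([0.55544395, 0.05757982, 0.58250362]), 'wrist_torque': array([ 0.00037909, -0.04940314,  0.04041112]), 'finger_gap': 85.54733959103473}
```

View pics/top0.png

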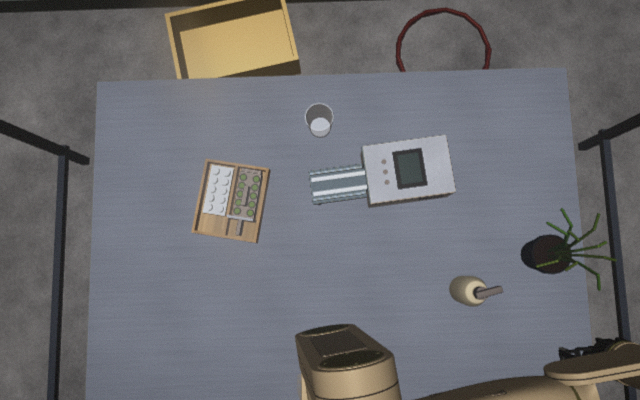

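View pics/scene0.png

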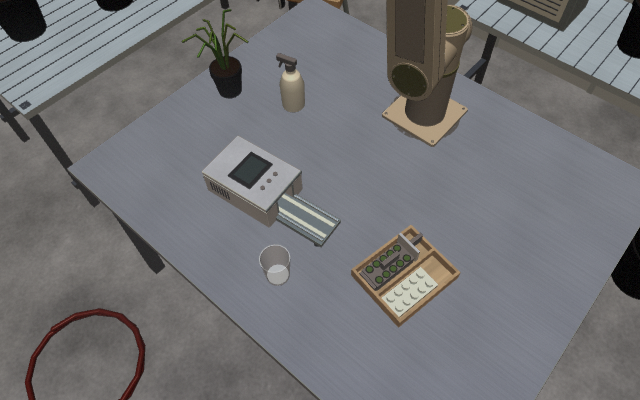

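The top view has the crate at about (230,202), its tray on the right with the tab at (235,228) pointing down. The sill spans (312–368, 170–203) and the reader lies to its right. In the scene view the beaker is near the sill. Next I'll enlarge both.

```bash
cat > h.py <<'E'
import numpy as np, cv2
from bench import r, viewer
def cam(n):
    c=viewer.calibration(n); R=cv2.Rodrigues(c["rvec"])[0]; return c["camera_matrix"],R,np.array(c["tvec"]).ravel()
def ray(n,p,z):
    K,R,t=cam(n); o=-R.T@t; d=R.T@np.linalg.inv(K)@np.array([p[0],p[1],1.]); return o+d*(z-o[2])/d[2]
def proj(n,P):
    K,R,t=cam(n); q=K@(R@np.array(P,float)+t); return q[:2]/q[2]
E
python3 - <<'E'
from h import *
t=cv2.imread("pics/top0.png"); s=cv2.imread("pics/scene0.png")
a=cv2.resize(t[150:250,185:285],None,fx=6,fy=6,interpolation=cv2.INTER_CUBIC); 
cv2.imwrite("pics/c1.png",a)
b=cv2.resize(t[95:215,300:460],None,fx=5,fy=5,interpolation=cv2.INTER_CUBIC); 
cv2.imwrite("pics/c2.png",b)
for p in [(207,160),(269,166),(257,242),(192,233)]: print(ray("top",p,38).round())
for p in [(362,146),(447,136),(455,192),(370,206)]: print(ray("top",p,108).round())
E
```

```text
[671. 381.  38.]
[647. 192.  38.]
[418. 230.  38.]
[449. 425.  38.]
[682. -86. 108.]
[ 704. -332.  108.]
[ 541. -345.  108.]
[ 507. -103.  108.]
```

View pics/c1.png

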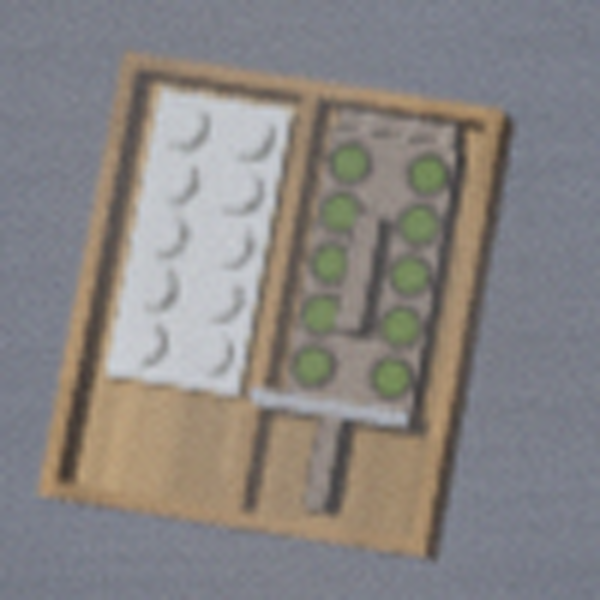

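View pics/c2.png

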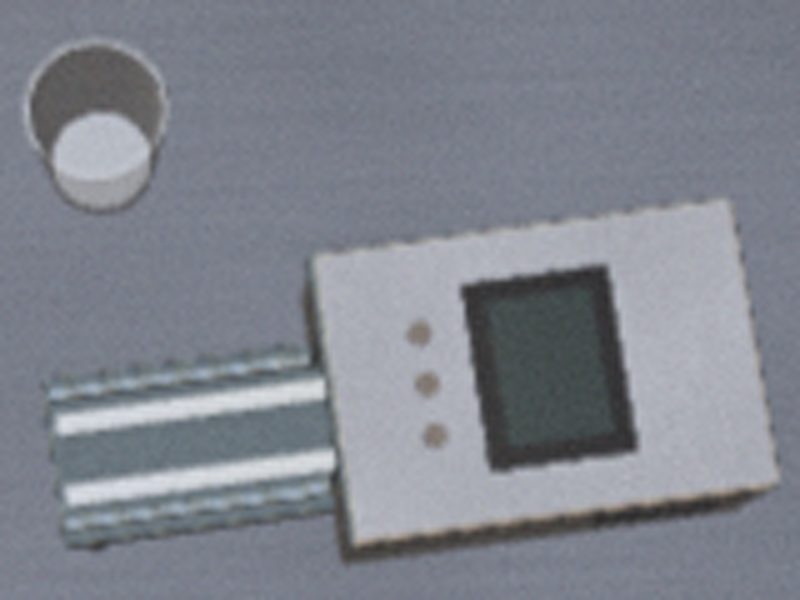

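```bash
python3 - <<'E'
from h import *
for n,(x0,y0,x1,y1) in dict(top=(185,150,285,250),scene=(340,215,470,330)).items():
    im=cv2.imread(f"pics/{n}0.png").astype(int); b,g,rr=[im[y0:y1,x0:x1,i] for i in range(3)]
    m=((g-rr>4)&(g-b>25)).astype(np.uint8)
    k,l,st,ce=cv2.connectedComponentsWithStats(m)
    c=np.array([ce[i]+[x0,y0] for i in range(1,k) if st[i,4]>5]); a=[st[i,4] for i in range(1,k)if st[i,4]>5]
    P=np.array([ray(n,p,37)for p in c])[:,:2]; mu=P.mean(0)
    w,V=np.linalg.eigh(np.cov(P.T)); print(n,len(c),a,"mean",mu.round(1),"axis",V[:,1],np.degrees(np.arctan2(*V[::-1,1])).round(1)); print(((P-mu)@V).round(1).tolist())
# top points by hand
f=lambda u,v:(185+(u+.5)/6-.5,150+(v+.5)/6-.5)
for nm,p,z in [("rib front",(354,333),68),("rib rear",(369,219),68),("tab end",(318,512),70),("tab root",(332,422),70),("panelL",(252,393),76),("panelR",(409,418),76)]: print(nm,ray("top",f(*p),z).round(1))
# reader: hand stripes & housing
g=lambda u,v:(300+(u+.5)/5-.5,95+(v+.5)/5-.5)
for nm,p,z in [("s1 out",(57,424),25),("s1 in",(325,388),25),("s2 out",(66,493),25),("s2 in",(333,460),25),("rail1 out",(53,388),33),("rail2 out",(66,528),33),("h1",(314,256),108),("h2",(728,202),108),("h3",(777,485),108),("h4",(354,545),108)]: print(nm,ray("top",g(*p),z).round(1))
s=cv2.imread("pics/scene0.png")
cv2.imwrite("pics/c3.png",cv2.resize(s[125:300,195:345],None,fx=4,fy=4,interpolation=cv2.INTER_CUBIC)[:600])
E
```

```text
top 10 [np.int32(21), np.int32(21), np.int32(21), np.int32(20), np.int32(17), np.int32(21), np.int32(21), np.int32(23), np.int32(22), np.int32(24)] mean [561.2 262.1] axis [-0.98373712  0.17961426] 169.7
[[-19.6, -51.9], [20.5, -51.8], [-20.7, -26.3], [19.6, -26.4], [-20.6, 0.4], [20.6, 0.0], [-20.5, 26.1], [19.9, 26.0], [-19.7, 52.0], [20.5, 52.0]]
scene 10 [np.int32(22), np.int32(16), np.int32(18), np.int32(23), np.int32(24), np.int32(24), np.int32(24), np.int32(24), np.int32(23), np.int32(24)] mean [560.8 261.7] axis [-0.9837645   0.17946421] 169.7
[[19.9, 52.1], [20.9, 26.0], [21.2, 0.4], [-21.0, 51.9], [19.9, -25.9], [-20.2, 26.0], [-20.1, 0.2], [19.9, -52.1], [-20.4, -26.6], [-20.1, -52.0]]
rib front [525.2 264.   68. ]
rib rear [581.5 256.4  68. ]
tab end [438.  281.4  70. ]
tab root [481.6 274.5  70. ]
panelL [496.2 312.2  76. ]
panelR [481.9 235.9  76. ]
s1 out [604.1  66.4  25. ]
s1 in [621.7 -97.2  25. ]
s2 out [561.5  61.9  25. ]
s2 in [ 577.2 -100.5   25. ]
rail1 out [624.8  68.   33. ]
rail2 out [538.9  62.   33. ]
h1 [682.6 -87.6 108. ]
h2 [ 707.3 -326.7  108. ]
h3 [ 541.8 -344.9  108. ]
h4 [ 514.1 -104.3  108. ]
```

View pics/c3.png

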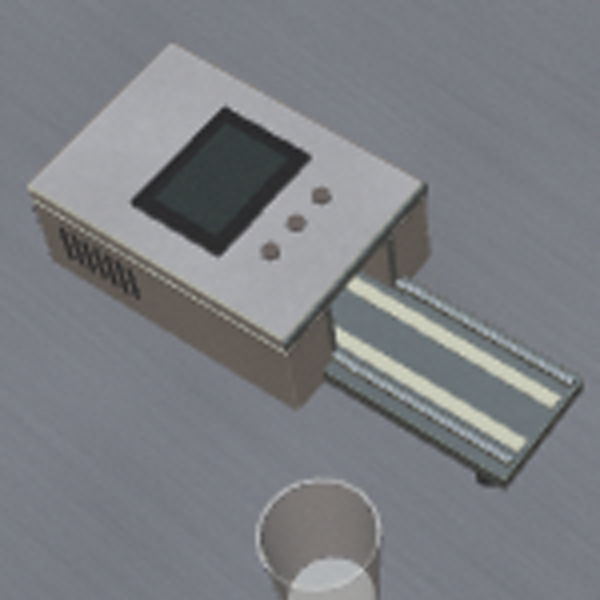

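```bash
cat >> h.py <<'E'
def go(cur,tgt):  # cur,tgt: x,y,z,yaw (tool down) -> shift in tool axes, turn about tool z
    c,s=np.cos(np.radians(cur[3])),np.sin(np.radians(cur[3])); d=np.subtract(tgt[:3],cur[:3])
    print("shift",np.round([c*d[0]+s*d[1],s*d[0]-c*d[1],-d[2]],1),"turn z",round(-((tgt[3]-cur[3]+180)%360-180),1))
def now():
    s=r.sense(); print(round(s["time"],2),s["tool_pos"].round(1),s["tcp_rot"].round(1),"F",s["ft_force"].round(1),"gap",round(s["finger_gap"],1),"q",s["joint_pos"].round())
    return [*s["tool_pos"],s["tcp_rot"][2]]
E
python3 - <<'E'
from h import *
im=cv2.imread("pics/scene0.png").astype(int)
g=lambda u,v:(195+(u+.5)/4-.5,125+(v+.5)/4-.5)
for nm,p,z in [("stripeA out",(557,400),25),("stripeA in",(350,281),25),("stripeB out",(521,444),25),("stripeB in",(338,335),25),("h near",(287,346),108),("h right",(425,187),108),("h top",(170,43),108),("h left",(29,186),108),("rail A out",(580,378),33),("railB out",(511,458),33),("beaker bottom",(332,588),2)]: print(nm,ray("scene",g(*p),z).round(1))
print("beaker rim top",ray("top",(319,117.5),105).round(), "base",ray("top",(320,127),5).round())
print("sprayer",ray("top",(465,290),100).round())
go([135,-585,250,13],[380,-100,330,90]); go([380,-100,330,90],[551,264,150,169.7])
E
```

```text
stripeA out [558.4  62.6  25. ]
stripeA in [ 580.9 -126.3   25. ]
stripeB out [603.7  66.5  25. ]
stripeB in [622.2 -99.6  25. ]
h near [685.2 -79.5 108. ]
h right [519.8 -98.5 108. ]
h top [ 545.8 -343.2  108. ]
h left [ 709.5 -323.2  108. ]
rail A out [536.7  66.3  33. ]
railB out [620.3  71.5  33. ]
beaker bottom [769.4  32.    2. ]
beaker rim top [772.  35. 105.] base [774.  36.   5.]
sprayer [ 266. -358.  100.]
shift [ 347.8 -417.5  -80. ] turn z -77
shift [364. 171. 180.] turn z -79.7
```

>>> carry_out(commands=[[[45, 0, 0, -60, 0, 0, 0], [45, 0, 0, -80, 0, 0, -8], [45, 32, -38, -80, 0, 0, -17], [45, 64, -77, -80, 0, 0, -26], [45, 96, -115, -80, 0, 0, -35]]])

```text
time: 0.72
tool_pos: [203.0, -449.5, 329.7]
tcp_rot: [-180.0, -0.0, 48.3]
ft_force: [0.5, -0.3, 0.9]
finger_gap: 45.2
```

```bash
python3 - <<'E'
from h import *
p=now(); go(p,[400,-80,330,100])
E
```

```text
0.72 [ 203.  -449.5  329.7] [-180.    -0.    48.3] F [ 0.5 -0.3  0.9] gap 45.2 q [-72. -10.  95.   0.  96. -30.]
shift [ 4.068e+02 -9.900e+01 -3.000e-01] turn z -51.7
```

>>> carry_out(commands=[[[45, 56, -14, 0, 0, 0, -10], [45, 113, -28, 0, 0, 0, -20], [45, 170, -42, 0, 0, 0, -30], [45, 226, -56, 0, 0, 0, -40], [45, 283, -70, 0, 0, 0, -50]]])

```text
time: 1.35
tool_pos: [340.3, -192.1, 330.0]
tcp_rot: [180.0, 0.0, 98.3]
ft_force: [0.5, -0.0, 0.0]
finger_gap: 44.7
```

```bash
python3 - <<'E'
from h import *
p=now(); go(p,[551,264,180,169.7])
E
```

```text
1.35 [ 340.3 -192.1  330. ] [180.    0.   98.3] F [ 0.5 -0.   0. ] gap 44.7 q [-37. -27. 108.   0.  99. -45.]
shift [420.9 274.3 150. ] turn z -71.4
```

>>> carry_out(commands=[[[45, 46, 30, 10, 0, 0, -10], [45, 92, 60, 20, 0, 0, -20], [45, 138, 90, 30, 0, 0, -30], [45, 184, 120, 40, 0, 0, -40], [45, 230, 150, 50, 0, 0, -50]]])

```text
time: 1.98
tool_pos: [456.9, 56.6, 279.8]
tcp_rot: [-180.0, 0.0, 148.3]
ft_force: [1.1, -0.4, -0.7]
finger_gap: 44.8
```

```bash
python3 - <<'E'
from h import *
p=now(); go(p,[551,264,140,169.7])
E
```

```text
1.98 [456.9  56.6 279.8] [-180.     0.   148.3] F [ 1.1 -0.4 -0.7] gap 44.8 q [  1. -15. 104.  -0.  91. -58.]
shift [ 28.7 225.9 139.8] turn z -21.4
```

>>> carry_out(commands=[[[45, 6, 48, 20, 0, 0, -6], [45, 12, 96, 45, 0, 0, -12], [45, 18, 143, 75, 0, 0, -18], [45, 24, 188, 108, 0, 0, -21.4], [45, 28.7, 225.9, 139.8, 0, 0, -21.4]]])

```text
time: 2.6
tool_pos: [552.0, 263.1, 138.8]
tcp_rot: [-180.0, -0.0, 169.5]
ft_force: [0.3, 0.3, -0.3]
finger_gap: 44.7
```

```bash
python3 - <<'E'
from h import *
p=now(); go(p,[551,264,62,169.7])
im=viewer.snapshot("scene")[:,:,::-1]; cv2.imwrite("pics/s1.png",cv2.resize(im[170:330,330:490],None,fx=3.75,fy=3.75,interpolation=cv2.INTER_CUBIC))
E
```

```text
2.6 [552.  263.1 138.8] [-180.    -0.   169.5] F [ 0.3  0.3 -0.3] gap 44.7 q [ 21.  14.  90.   0.  76. -59.]
shift [ 1.1  0.7 76.8] turn z -0.2
```

View pics/s1.png

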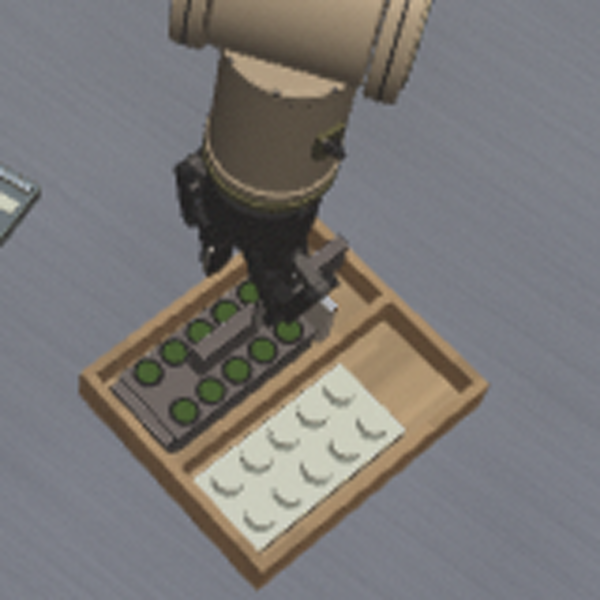

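The open fingers hang above the rib at (225,345), one on each side of it, so I'll descend and close.

>>> carry_out(commands=[[[45, 1, 1, 35, 0, 0, 0], [45, 1, 1, 60, 0, 0, 0], [45, 1, 1, 76, 0, 0, 0], [45, 1, 1, 76, 0, 0, 0], [30, 1, 1, 76, 0, 0, 0]]], grip_force=60)

```text
time: 3.28
tool_pos: [552.0, 262.9, 65.8]
tcp_rot: [179.9, 0.1, 169.4]
ft_force: [0.4, -0.4, 0.4]
finger_gap: 30.3
```

>>> carry_out(commands=[[[5, 0, 0, 0, 0, 0, 0], [5, 0, 0, 0, 0, 0, 0], [5, 0, 0, 0, 0, 0, 0], [5, 0, 0, 0, 0, 0, 0], [5, 0, 0, 0, 0, 0, 0]]], grip_force=60)

```text
time: 3.9
tool_pos: [552.2, 262.8, 66.1]
tcp_rot: [179.9, 0.1, 169.4]
ft_force: [-0.4, -3.0, 6.3]
finger_gap: 12.6
```

>>> carry_out(commands=[[[5, 0, 0, -8, 0, 0, 0], [5, 0, 0, -20, 0, 0, 0], [5, 0, 0, -40, 0, 0, 0], [5, 0, 0, -65, 0, 0, 0], [5, 0, 0, -90, 0, 0, 0]]])

```text
time: 4.53
tool_pos: [551.3, 262.9, 156.7]
tcp_rot: [180.0, 0.0, 169.4]
ft_force: [0.7, 0.4, -3.1]
finger_gap: 12.1
```

```bash
python3 - <<'E'
from h import *
p=now(); u=np.radians(-83.8); m=np.array([599.4,-95])-97*np.array([np.cos(u),np.sin(u)])
print(m); go(p,[*m,135,96.2])
E
```

```text
4.53 [551.3 262.9 156.7] [180.    0.  169.4] F [ 0.7  0.4 -3.1] gap 12.1 q [ 21.  13.  90.   0.  78. -59.]
[588.9240625    1.43264351]
shift [ -85.1 -250.    21.7] turn z 73.2
```

>>> carry_out(commands=[[[5, -6, -20, 0, 0, 0, 5], [5, -18, -55, 0, 0, 0, 14], [5, -32, -95, 0, 0, 0, 23], [5, -46, -135, 0, 0, 0, 32], [5, -58, -170, 0, 0, 0, 41]]])

```text
time: 5.15
tool_pos: [577.3, 83.5, 156.2]
tcp_rot: [179.9, 0.1, 128.1]
ft_force: [0.4, 0.4, -3.2]
finger_gap: 12.5
```

```bash
python3 - <<'E'
from h import *
p=now(); go(p,[588.9,1.4,135,96.2])
E
```

```text
5.15 [577.3  83.5 156.2] [1.799e+02 1.000e-01 1.281e+02] F [ 0.4  0.4 -3.2] gap 12.5 q [  3.   8.  94.  -0.  77. -35.]
shift [-71.8 -41.6  21.2] turn z 31.9
```

>>> carry_out(commands=[[[5, -22, -12, 5, 0, 0, 9], [5, -42, -24, 10, 0, 0, 18], [5, -60, -35, 16, 0, 0, 27], [5, -72, -41.5, 21, 0, 0, 32], [5, -72, -41.5, 21, 0, 0, 32]]])

```text
time: 5.78
tool_pos: [589.2, 1.9, 134.3]
tcp_rot: [180.0, 0.0, 96.3]
ft_force: [0.6, 0.2, -2.4]
finger_gap: 12.6
```

```bash
python3 - <<'E'
from h import *
p=now()
ims=[]
for n,(x,y) in dict(scene=(230,150),top=(270,130)).items():
    im=viewer.snapshot(n)[:,:,::-1]; cv2.imwrite(f"pics/{n}2.png",im)
    ims.append(cv2.resize(im[y:y+130,x:x+130],None,fx=3,fy=3,interpolation=cv2.INTER_CUBIC))
cv2.imwrite("pics/hover.png",np.hstack(ims))
for n in("scene","top"):
    im=cv2.imread(f"pics/{n}2.png").astype(int); x0,y0=(220,140) if n=="scene" else(270,130); b,g,rr=[im[y0:y0+150,x0:x0+140,i] for i in range(3)]
    m=((g-rr>4)&(g-b>25)).astype(np.uint8); k,l,st,ce=cv2.connectedComponentsWithStats(m)
    for i in range(1,k):
        if st[i,4]>5: print(n,st[i,4],(ce[i]+[x0,y0]).round(1),ray(n,ce[i]+[x0,y0],p[2]-23-6).round(1))
E
```

```text
5.78 [589.2   1.9 134.3] [180.    0.   96.3] F [ 0.6  0.2 -2.4] gap 12.6 q [ -5.  11.  94.  -0.  75. -11.]
scene 10 [296.9 191. ] [577.9 -61.5 105.3]
scene 19 [289.4 200.5] [616.  -55.7 105.3]
scene 13 [320.8 203.4] [565.   19.2 105.3]
scene 15 [296.7 205.4] [614.5 -28.5 105.3]
scene 22 [304.3 209.1] [609.9  -3.7 105.3]
scene 18 [327.3 207.6] [563.8  42.5 105.3]
scene 21 [311.9 213.5] [606.8  22.  105.3]
scene 20 [319. 218.] [604.7  47.1 105.3]
top 8 [350.4 169.8] [613.9 -50.9 105.3]
top 21 [315.  174.1] [604.2  51.  105.3]
top 29 [344.7 183.6] [574.2 -33.5 105.3]
top 31 [317.6 187.5] [564.9  44.4 105.3]
top 26 [326.1 186.3] [567.8  19.9 105.3]
```

View pics/hover.png

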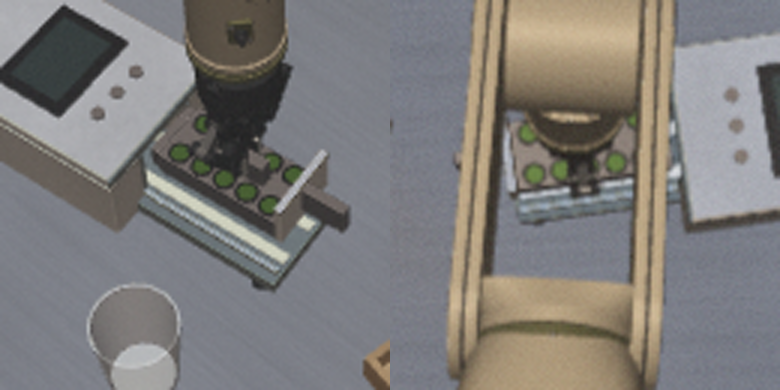

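Hover picture: the tray is above the sill and level, its tab pointing out, wells parallel to the rails. It measures about 0.5 mm off the bay line laterally with a yaw of -83.7°, so I'll lower it.

>>> carry_out(commands=[[[5, -3, -0.5, 12, 0, 0, 0], [5, -3, -0.5, 24, 0, 0, 0], [5, -3, -0.5, 34, 0, 0, 0], [5, -3, -0.5, 40, 0, 0, 0], [5, -3, -0.5, 43, 0, 0, 0]]])

```text
time: 6.5
tool_pos: [588.6, -0.2, 89.8]
tcp_rot: [-180.0, -0.0, 96.4]
ft_force: [0.5, -0.0, -3.8]
finger_gap: 12.3
```

>>> carry_out(commands=[[[5, 0, 0, 2, 0, 0, 0], [5, 0, 0, 4, 0, 0, 0], [5, 0, 0, 5.5, 0, 0, 0], [5, 0, 0, 7, 0, 0, 0], [5, 0, 0, 7, 0, 0, 0]]])

```text
time: 7.12
tool_pos: [588.8, -0.3, 83.4]
tcp_rot: [-180.0, -0.0, 96.4]
ft_force: [-0.1, -0.2, -2.9]
finger_gap: 12.6
```

>>> carry_out(commands=[[[5, 0, 0, 0.7, 0, 0, 0], [5, 0, 0, 1.4, 0, 0, 0], [5, 0, 0, 2, 0, 0, 0], [5, 0, 0, 2, 0, 0, 0]]])

```text
time: 7.62
tool_pos: [589.4, -0.3, 83.1]
tcp_rot: [179.9, 0.0, 96.4]
ft_force: [-6.0, 0.9, 9.1]
finger_gap: 12.9
```

>>> carry_out(commands=[[[20, 0, 0, -0.7, 0, 0, 0], [40, 0, 0, -0.7, 0, 0, 0], [40, 0, 0, -0.7, 0, 0, 0], [40, 0, 0, -0.7, 0, 0, 0], [40, 0, 0, -0.7, 0, 0, 0]]])

```text
time: 8.25
tool_pos: [588.8, -0.3, 82.1]
tcp_rot: [-180.0, -0.0, 96.4]
ft_force: [-0.3, -0.8, -0.3]
finger_gap: 40.0
```

>>> carry_out(commands=[[[40, 0, 0, -12, 0, 0, 0], [40, 0, 0, -35, 0, 0, 0], [40, 0, 0, -60, 0, 0, 0], [40, 0, 0, -75, 0, 0, 0], [40, 0, 0, -75, 0, 0, 0]]])

```text
time: 8.88
tool_pos: [590.0, -0.4, 159.1]
tcp_rot: [179.8, 0.0, 96.4]
ft_force: [0.1, -0.3, 0.6]
finger_gap: 40.0
```

```bash
python3 - <<'E'
from h import *
p=now()
im=viewer.snapshot("scene")[:,:,::-1]; cv2.imwrite("pics/scene3.png",im)
x,y=255,150; cv2.imwrite("pics/set.png",cv2.resize(im[y:y+110,x:x+120],None,fx=5,fy=5,interpolation=cv2.INTER_CUBIC))
im=im.astype(int); b,g,rr=[im[y:y+120,x:x+120,i] for i in range(3)]
m=((g-rr>4)&(g-b>25)).astype(np.uint8); k,l,st,ce=cv2.connectedComponentsWithStats(m)
u=np.radians(-83.8);c,s=np.cos(u),np.sin(u)
for i in range(1,k):
    if st[i,4]>5:
        P=ray("scene",ce[i]+[x,y],54); d=P[:2]-[599.4,-95]; print(st[i,4],P.round(1),"reader",round(c*d[0]+s*d[1],1),round(-s*d[0]+c*d[1],1))
T=np.array([599.4,-95])-(87+114)*np.array([c,s]); print("tab",T); go(p,[*T,160,96.3])
E
```

```text
8.88 [ 5.900e+02 -4.000e-01  1.591e+02] [179.8   0.   96.4] F [ 0.1 -0.3  0.6] gap 40.0 q [ -5.   9.  93.   0.  78. -11.]
8 [566.6 -10.3  54. ] reader -87.7 -23.4
19 [615.9 -57.7  54. ] reader -35.3 20.4
13 [565.1  16.   54. ] reader -114.0 -22.1
22 [613.1 -32.   54. ] reader -61.2 20.4
18 [564.9  40.6  54. ] reader -138.5 -19.7
20 [610.1  -5.7  54. ] reader -87.7 20.3
19 [607.6  19.7  54. ] reader -113.2 20.6
19 [604.8  45.   54. ] reader -138.6 20.5
tab [577.6921295  104.82434376]
shift [105.9  -0.5  -0.9] turn z 0.1
```

View pics/set.png

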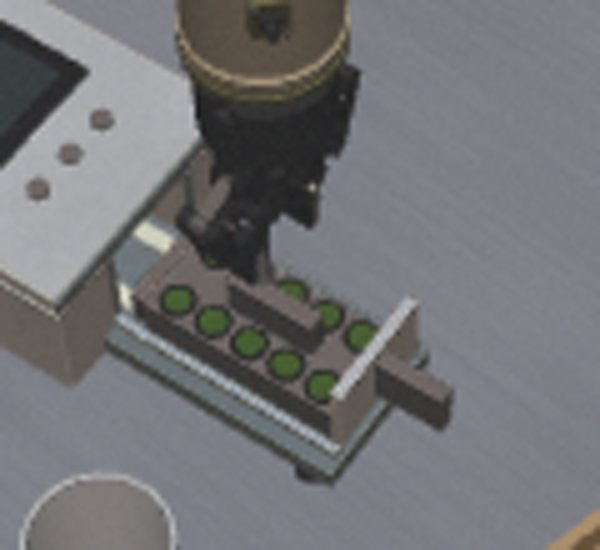

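The tray sits flat between the rails at reader x ≈ -87 and y ≈ 0, with the tab at (415,390) facing outward. Next comes the tab.

>>> carry_out(commands=[[[40, 25, 0, 0, 0, 0, 0], [40, 55, 0, 0, 0, 0, 0], [40, 85, 0, 0, 0, 0, 0], [40, 106, -0.5, 0, 0, 0, 0], [40, 106, -0.5, 10, 0, 0, 0]]])

```text
time: 9.55
tool_pos: [576.6, 106.2, 147.0]
tcp_rot: [180.0, -0.0, 96.5]
ft_force: [0.8, 0.6, -0.7]
finger_gap: 40.1
```

>>> carry_out(commands=[[[40, 0, 0, 20, 0, 0, 0], [40, 0, 0, 40, 0, 0, 0], [40, 0, 0, 60, 0, 0, 0], [40, 0, 0, 72, 0, 0, 0], [40, 0, 0, 72, 0, 0, 0]]])

```text
time: 10.18
tool_pos: [575.6, 104.7, 73.5]
tcp_rot: [-179.8, -0.0, 96.4]
ft_force: [0.0, 0.5, 1.2]
finger_gap: 39.8
```

>>> carry_out(commands=[[[20, 0, 0, 0, 0, 0, 0], [4, 0, 0, 0, 0, 0, 0], [4, 0, 0, 0, 0, 0, 0], [4, 0, 0, 0, 0, 0, 0], [4, 0, 0, 0, 0, 0, 0]]], grip_force=60)

```text
time: 10.8
tool_pos: [577.5, 105.2, 76.3]
tcp_rot: [179.9, -0.0, 96.4]
ft_force: [-0.1, -0.1, 6.2]
finger_gap: 10.8
```

```bash
python3 - <<'E'
from h import *
p=now()
u=np.radians(-83.8);T=np.array([p[0],p[1]])+np.array([np.cos(u),np.sin(u)])*120; go(p,[*T,p[2],p[3]])
d=np.array(p[:2])-[599.4,-95]; print("reader",np.cos(u)*d[0]+np.sin(u)*d[1],-np.sin(u)*d[0]+np.cos(u)*d[1])
E
```

```text
10.8 [577.5 105.2  76.3] [179.9  -0.   96.4] F [-0.1 -0.1  6.2] gap 10.8 q [ 5. 14. 97.  0. 69. -1.]
shift [-120.    -0.4   -0. ] turn z -0.0
reader -201.3828893667039 -0.1972439955424008
```

>>> carry_out(commands=[[[4, -10, 0, -0.3, 0, 0, 0], [4, -20, 0, -0.3, 0, 0, 0], [4, -30, -0.1, -0.3, 0, 0, 0], [4, -40, -0.1, -0.3, 0, 0, 0], [4, -50, -0.2, -0.3, 0, 0, 0]]])

```text
time: 11.42
tool_pos: [582.6, 55.5, 76.4]
tcp_rot: [179.9, -0.0, 96.4]
ft_force: [-0.2, 4.9, 6.4]
finger_gap: 10.7
```

```bash
cat >> h.py <<'E'
def rd():
    p=now(); u=np.radians(-83.8); d=np.array(p[:2])-[599.4,-95]; print("reader",(np.cos(u)*d[0]+np.sin(u)*d[1]).round(1),(-np.sin(u)*d[0]+np.cos(u)*d[1]).round(1))
E
python3 -c "from h import *;rd()"
```

```text
11.43 [582.6  55.5  76.4] [179.9  -0.   96.4] F [-0.2  4.9  6.4] gap 10.7 q [ 0. 14. 97.  0. 69. -6.]
reader -151.4 -0.4
```

>>> carry_out(commands=[[[4, -10, 0, 0, 0, 0, 0], [4, -20, 0.1, -0.3, 0, 0, 0], [4, -30, 0.2, -0.3, 0, 0, 0], [4, -40, 0.2, -0.3, 0, 0, 0], [4, -50, 0.2, -0.3, 0, 0, 0]]])

```text
time: 12.05
tool_pos: [588.2, 5.5, 76.4]
tcp_rot: [179.9, -0.0, 96.4]
ft_force: [-0.7, 3.7, 6.3]
finger_gap: 11.5
```

>>> carry_out(commands=[[[4, -5, 0, 0, 0, 0, 0], [4, -10, 0, 0, 0, 0, 0], [4, -15, 0, 0, 0, 0, 0], [4, -20, 0, 0, 0, 0, 0], [4, -25, 0, 0, 0, 0, 0]]])

```text
time: 12.68
tool_pos: [590.9, -19.1, 76.4]
tcp_rot: [179.9, -0.0, 96.4]
ft_force: [-1.0, 4.7, 6.2]
finger_gap: 10.8
```

```bash
python3 -c "from h import *;rd()"
```

```text
12.68 [590.9 -19.1  76.4] [179.9  -0.   96.4] F [-1.   4.7  6.2] gap 10.8 q [ -7.  15.  96.   0.  69. -13.]
reader -76.3 -0.2
```

>>> carry_out(commands=[[[4, -4, 0, 0, 0, 0, 0], [4, -8, 0, 0, 0, 0, 0], [4, -12, 0, 0, 0, 0, 0], [4, -16, 0, 0, 0, 0, 0], [4, -20, 0, 0, 0, 0, 0]]])

```text
time: 13.3
tool_pos: [593.1, -37.4, 76.4]
tcp_rot: [179.9, -0.2, 96.4]
ft_force: [-0.9, 12.5, 7.8]
finger_gap: 10.7
```

>>> carry_out(commands=[[[4, -3, 0, 0, 0, 0, 0], [4, -6, 0, 0, 0, 0, 0], [4, -8, 0, 0, 0, 0, 0], [4, -10, 0, 0, 0, 0, 0], [4, -12, 0, 0, 0, 0, 0]]])

```text
time: 13.92
tool_pos: [594.4, -49.1, 76.4]
tcp_rot: [179.9, -0.2, 96.4]
ft_force: [-1.1, 12.0, 8.3]
finger_gap: 11.2
```

```bash
python3 -c "from h import *;rd()"
```

```text
13.93 [594.4 -49.1  76.4] [179.9  -0.2  96.4] F [-1.1 12.   8.3] gap 11.2 q [-10.  15.  95.   0.  69. -16.]
reader -46.1 -0.1
```

>>> carry_out(commands=[[[4, -1.5, 0, 0, 0, 0, 0], [4, -3, 0, 0, 0, 0, 0], [4, -4.5, 0, 0, 0, 0, 0], [4, -6, 0, 0, 0, 0, 0]]])

```text
time: 14.42
tool_pos: [594.5, -50.8, 76.4]
tcp_rot: [180.0, -0.5, 96.5]
ft_force: [-4.8, 36.1, 14.0]
finger_gap: 11.3
```

```bash
python3 - <<'E'
from h import *
rd()
im=viewer.snapshot("scene")[:,:,::-1]; cv2.imwrite("pics/scene4.png",im)
x,y=235,150; cv2.imwrite("pics/press.png",cv2.resize(im[y:y+100,x:x+100],None,fx=6,fy=6,interpolation=cv2.INTER_CUBIC))
E
```

```text
14.43 [594.5 -50.8  76.4] [180.   -0.5  96.5] F [-4.8 36.1 14. ] gap 11.3 q [-10.  15.  95.   1.  70. -17.]
reader -44.5 -0.1
```

View pics/press.png

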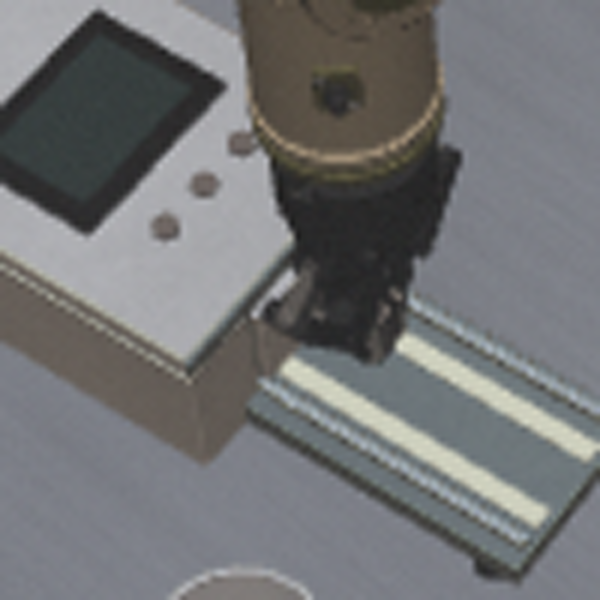

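The panel edge at (262,320) is flush against the housing, and the force rose sharply to 36 N at that point, so this is the stop. I'll ease off a little, then let go.

>>> carry_out(commands=[[[4, 2, 0, 0, 0, 0, 0], [4, 4, 0, 0, 0, 0, 0], [4, 6, 0, 0, 0, 0, 0], [4, 8, 0, 0, 0, 0, 0], [4, 10, 0, 0, 0, 0, 0]]])

```text
time: 15.1
tool_pos: [594.1, -47.2, 76.4]
tcp_rot: [179.9, 0.0, 96.4]
ft_force: [0.8, 1.9, 5.1]
finger_gap: 11.1
```

>>> carry_out(commands=[[[25, 0, 0, 0, 0, 0, 0], [40, 0, 0, 0, 0, 0, 0], [40, 0, 0, 0, 0, 0, 0], [40, 0, 0, 0, 0, 0, 0], [40, 0, 0, 0, 0, 0, 0]]])

```text
time: 15.72
tool_pos: [593.6, -47.1, 75.7]
tcp_rot: [-180.0, -0.0, 96.4]
ft_force: [0.7, -0.2, 0.1]
finger_gap: 39.9
```

>>> carry_out(commands=[[[40, 0, 0, -12, 0, 0, 0], [40, 2, 0, -35, 0, 0, 0], [40, 15, 0, -65, 0, 0, 0], [40, 60, 0, -100, 0, 0, 0], [40, 110, 0, -120, 0, 0, 0]]])

```text
time: 16.35
tool_pos: [582.4, 62.8, 199.4]
tcp_rot: [179.8, 0.0, 96.3]
ft_force: [0.3, 0.6, -0.2]
finger_gap: 40.0
```

```bash
python3 - <<'E'
from h import *
rd()
ims=[]
for n,x,y in(("scene",235,150),("top",310,130)):
    im=viewer.snapshot(n)[:,:,::-1]; cv2.imwrite(f"pics/{n}5.png",im)
    ims.append(cv2.resize(im[y:y+95,x:x+95],None,fx=4.2,fy=4.2,interpolation=cv2.INTER_CUBIC))
cv2.imwrite("pics/end.png",np.hstack(ims))
E
```

```text
16.35 [582.4  62.8 199.4] [179.8   0.   96.3] F [ 0.3  0.6 -0.2] gap 40.0 q [ 1.  7. 91. -0. 82. -5.]
reader -158.7 0.1
```

View pics/end.png

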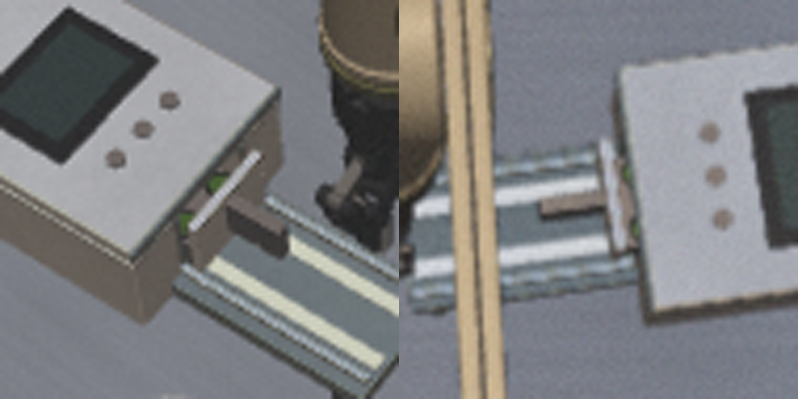

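```bash
python3 - <<'E'
from h import *
u=np.radians(-83.8);c,s=np.cos(u),np.sin(u)
def f(n,q,z):
    P=ray(n,q,z); d=P[:2]-[599.4,-95]; print(n,P.round(1),"reader",round(c*d[0]+s*d[1],1),round(-s*d[0]+c*d[1],1))
S=lambda a,b:(235+(a+.5)/4.2-.5,150+(b+.5)/4.2-.5); T=lambda a,b:(310+(a-399+.5)/4.2-.5,130+(b+.5)/4.2-.5)
f("scene",S(191,228),93);f("scene",S(259,154),93);f("scene",S(277,244),87);f("top",T(604,142),93);f("top",T(620,248),93);f("top",T(541,208),87)
print("housing edge");f("scene",S(135,255),108);f("scene",S(281,92),108);f("top",T(616,70),108);f("top",T(650,318),108)
E
```

```text
scene [636.5 -74.2  93. ] reader -16.7 39.1
scene [561.1 -80.3  93. ] reader -18.8 -36.5
scene [605.3 -23.4  87. ] reader -70.5 13.6
top [634.5 -75.3  93. ] reader -15.8 37.0
top [560.1 -83.7  93. ] reader -15.4 -37.9
top [590.6 -30.6  87. ] reader -65.0 -1.8
housing edge
scene [682.6 -80.5 108. ] reader -5.5 84.3
scene [519.  -96.7 108. ] reader -7.0 -80.1
top [681.2 -84.3 108. ] reader -1.8 82.5
top [ 509.3 -101.3  108. ] reader -3.5 -90.3
```

The measured panel and tab put the tray at reader x ≈ 65, which is latched; unlatched it would be ≈ 45. I'll wait a moment, check that it holds, and hand in.

>>> carry_out(commands=[[[40, 0, 0, -20, 0, 0, 0], [40, 0, 0, -20, 0, 0, 0], [40, 0, 0, -20, 0, 0, 0], [40, 0, 0, -20, 0, 0, 0], [40, 0, 0, -20, 0, 0, 0]]])

```text
time: 17.08
tool_pos: [581.1, 61.8, 215.0]
tcp_rot: [-179.9, -0.0, 96.4]
ft_force: [-0.7, -0.0, -0.4]
finger_gap: 40.0
```

```bash
python3 - <<'E'
from h import *
rd(); a=cv2.imread("pics/scene5.png"); b=viewer.snapshot("scene")[:,:,::-1]
d=cv2.absdiff(a,np.ascontiguousarray(b))[185:220,272:305]; print("diff tray region mean/max",d.mean(),d.max())
o=cv2.imread("pics/scene0.png"); 
for n,(x,y,w,h) in dict(beaker=(255,240,40,50),sprayer=(270,50,40,65),rack=(380,265,60,55)).items(): print(n,cv2.absdiff(o,np.ascontiguousarray(b))[y:y+h,x:x+w].mean().round(1))
print(r.hand_in())
E
```

```text
17.07 [581.1  61.8 215. ] [-179.9   -0.    96.4] F [-0.7 -0.  -0.4] gap 40.0 q [ 1.  6. 90. -0. 84. -5.]
reader -157.9 -1.3
diff tray region mean/max 1.174025974025974 6
beaker 2.5
sprayer 9.9
rack 10.0
the job is handed in; nothing more can be done
None
```

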